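Swing down the hood's ceiling hatch with the hook pole

ROBOT

A 7-joint arm with a two-finger parallel gripper is mounted at the origin on a cart in front of the work surface, level with it; the furniture and walls round the work are solid. World frame = base frame: x ahead of the robot, y to its left, z up, the work surface at z = 0. Lengths are in m, angles in rad, forces in N, time in s.
With the tool pointing down it reaches from about 0.425 to 0.875 m from the base axis. Payload 9.9 kg.
Tool frame: the origin (TCP) lies between the finger pads; the fingertips stand 22 mm ahead of it and the grasp point (between the pads) lies 3 mm ahead of it; z points along the fingers, y is the line along which they close (so a half turn about z gives the same grasp; the last joint's range is limited). The gripper opens to 85 mm and grips with 20 to 120 N. Pads are 22 mm wide; open, the fingers measure 114 mm over their backs; the gripper's body (76 mm by 85 mm) begins 54 mm behind the grasp point. The pads swing forward as they close: fully open they stand 13 mm farther back than shut.
Start: joints at [1.252, 0.576, 0.025, 1.437, -0.015, 1.129, -0.057], TCP at [0.157, -0.656, 0.253] pointing down, gripper open.
Joint ranges: [-2.76, 2.76], [-0.34, 2.15], [-1.52, 1.57], [0.19, 2.46], [-1.09, 4.23], [0.17, 1.99], [-2.82, 2.82]. Speed limits (rad/s): [2.22, 2.22, 3.01, 3.01, 3.14, 3.14, 3.14].

INTERFACE

Orientations are given as a rotation vector (axis times angle).
In Python, from cell import arm, camera, job, finder gives the robot as it stands.
- The arm moves only by the tool apply_moves, never from a script. Its argument "rows" is text: rows parted by semicolons, each of 7 numbers parted by spaces: the shift along the tool's x, y, z in units of 25 mm (1.0 is 25 mm), then the turn, a rotation vector about the tool's x, y, z in degrees, then the finger opening in mm, from 0 to 85.4. In form: x y z wx wy wz claw; .... A call has 1 to 10 rows; each row shifts and turns the commanded pose from where the row before left it, along the tool's axes as they then stand; what a row does not reach is not made up. A row lasts 1/12 s, in which the tool goes at most 41.7 mm and 7.16 degrees, less where a joint would pass 70% of its speed; a pose out of reach is approached as far as the arm can. A call is refused whole if a number of a shift passes 1 or a number of a turn 7.16, either way. A call with a gripper value outside its range is refused whole. The fingers move at their own pace and stop on an object; "squeeze" is the grip in N (left out, the last holds). Time passes only in rows, so rows that do not move let the fingers close. It gives the time, the measured TCP pose, the force, the opening and the grip force at its end, in the units of the state.
- arm.get_state(): the state, without advancing time (a new reading comes with each control period).
- camera(name): name is "scene" or "side" or "wrist"; returns a dict with "pixels" (480x640x3 uint8, red, green, blue), "range_z" (480x640 float32, m along the optical axis (not along the pixel's ray), 0 where there is no reading), "camera_matrix" (3x3 intrinsics, pixels), "position" and "rotation" of the camera in the world; the wrist camera has in their place "mount" (4x4, takes a point from camera to tool coordinates, whose origin is the TCP and whose axes are the flange's). Camera axes: x right, y up, looking along -z (the intrinsics and any distortion apply to the point x, -y, -z); pixel columns grow to the right and rows downward; lengths in m; the calibration is good to about 2 mm. A picture is of the moment at which its call begins: read the wrist's pose just before it.
- job.hand_in(): hands the job in; it is judged then, once.
Trained networks look in a picture, given as the dict that the camera call returned (one of the last four; its "shot" number tells which), for a name from the list of things; names that differ only in an ending like _2 or _b are one class to them, and where a whole thing is asked for, a point or a joint stands for the part that bears it (a point fixed in the world has none). Each returns a list of dicts, best first, with "conf" (0 to 1); they miss things now and then, are a little off and sometimes report something else, mostly with a low value. They report only what shows in the picture. A call takes as long as a camera call.
- finder.look_for(thing, picture): "location" ([column, row] as shares, 0 to 1, of the picture: columns of its width, rows of its height, amid what is visible of it).
- finder.pinpoint(thing, picture): "location" ([column, row] as shares, 0 to 1, of the picture: columns of its width, rows of its height: a listed point, or the origin of a listed thing).
The state is a dict: "t": time; "joint_positions": joint angles; "dq": joint speeds; "joint_torque": joint torques, N m; "position": TCP position; "ee_rot": TCP orientation; "wrist_force": force on the tool from outside, world axes, zero at the start; "ft_torque": the same for the moment, N m; "width": finger opening in m; "grasp_force": force on a finger pad.
Only numpy, scipy, OpenCV 4.12 (cv2) and the standard library are available. Lean on these libraries where they do the work, as an engineer would, in place of code of your own. Each camera call takes 0.05 s, during which the arm holds its last target. There are 200 camera calls.

TASK

Open the filter hatch in the ceiling of the small extraction hood with the hook pole: take the pole from its cradle, put its side prong through the eye on the hatch's front edge, and swing the hatch down as far as it goes, never touching the hood or hatch with hand or arm. Then unhook, leave the hatch hanging open, and lay the pole back in its cradle just as it lay. Leave the bottle, cup and jar that stand nearby where they are.

Things in the scene. Friction and masses are not known exactly. Their poses are not given: they have to be found in the camera images.
- hood: white extraction hood on two posts, fixed. Origin on the bench below the middle of the hatch's hinge; x level from front to back, y left, z up. Base plate x -60..20, y +-100, 8 high; posts at x 6, y +-87, 18 square; casing x -98..20, y +-80, z 322..386 (front wall from 344); brow plate x -157..-98, y +-82, z 369..375 with a 73 mm notch in the middle over the eye. All mm.
- hatch (a joint): angle of the hatch, rad: 0 = shut (panel level, forming the hood's ceiling), 1.35 = the stop, fully down. It starts shut or ajar (0 to 0.2). A stiff hinge: it stays where it is left; moving it takes about 1 to 2 N at the eye all the way.
- hatch_hinge (a point): middle of the hatch's hinge line, 322 mm above the bench at the back of the hatch; the line runs along the hood's y. The brow bars a hand hanging straight down from following the hatch to the end: by then the pole must slope up to the eye 25 to 35 degrees, the hand tilted as much, leaning back to the robot.
- hatch_eye (a point): centre of the eye, a steel ring on edge in the middle of the hatch's front edge: hole 36 mm wide, facing sideways (along the hood's y), wire 6 mm. Hatch: metal panel 90 deep, 130 wide, 5 mm thick. The eye is 118 mm from the hinge line and swings about it down and away from the robot. Axes turn with the hatch: x from eye to hinge, y left along the hole.
- pole_grip (a point): middle of the black rubber sleeve (70 long, 16 x 16 mm) of the hook pole, on its centre line: the place to grip. Square 12 mm bar 220 mm long, about 80 g; x runs along it to the hook end, 120 mm from this point (butt cap 108 mm the other way); y the way the prong points, z up.
- pole_prong_tip (a point): centre of the 11 mm ball ending the prong, a steel rod 8 mm thick that sticks out square to the pole at its hook end, to the left seen from the butt (so it enters the eye from the right). At (120, 44, 0) mm from pole_grip in the pole's axes.
- cradle: grey fixed cradle holding the pole level, its centre line 71 mm above the bench: base plate 180 x 70 x 8 mm, two forks 14 mm thick 68 mm before and behind the middle, slots about 18 mm wide at the pole and wider above, fork tops 89 mm above the bench. Origin on the bench at the plate's middle; x along the pole to its hook end, y left, z up.
- cradle_mid (a point): point of the cradle where pole_grip lies when the pole is in place: 71 mm above the cradle's origin.
- cradle_prong (a point): point of the cradle's frame where the prong's tip lies when the pole is in place.
- blue_bottle_mid (a point): middle of the bystanding blue bottle, 81 mm in diameter, 142 mm high.
- cup_mid (a point): middle of the bystanding open pale cup, 74 mm in diameter, 90 mm high.
- jar_mid (a point): middle of the bystanding jar, 60 mm in diameter, 149 mm high.

How it is judged:
On the way, in this order (a step that is already met when the one before it is completed fails the run):
1. the pole's prong is through the eye from its right side, its tip past the ring, the hatch still up (under 0.45 rad) (y of pole_prong_tip in the frame of hatch_eye between 0.006 and 0.042 m and x of pole_prong_tip in the frame of hatch_eye between -0.02 and 0.02 m and z of pole_prong_tip in the frame of hatch_eye between -0.02 and 0.02 m and value of joint hatch below 0.45 rad), for 0.2 s.
2. the hatch is swung fully down (over 1.15 rad) with the prong in the eye (y of pole_prong_tip in the frame of hatch_eye between 0.006 and 0.042 m and x of pole_prong_tip in the frame of hatch_eye between -0.02 and 0.02 m and z of pole_prong_tip in the frame of hatch_eye between -0.02 and 0.02 m and value of joint hatch above 1.15 rad), for 0.2 s.
At the end, for the whole second after the job is handed in: the hatch hangs open at more than 1.15 rad and the pole lies at rest down in both forks of its cradle as at first: its grip within 25 mm of cradle_mid (66 to 78 mm above the bench), its prong tip within 30 mm of cradle_prong (61 to 81 mm above the bench) (value of joint hatch above 1.15 rad and distance between pole_grip and cradle_mid below 0.025 m and distance between pole_prong_tip and cradle_prong below 0.03 m and z of pole_grip in the frame of cradle between 0.066 and 0.078 m and z of pole_prong_tip in the frame of cradle between 0.061 and 0.081 m); the robot touches nothing.
It fails at once if hand or arm touches the hood or hatch with more than 2 N (contact force between any of the fingers, the arm and hood above 2 N).
It fails at once if the bottle, cup or jar is moved more than 25 mm or tipped over (distance of any of blue_bottle_mid, cup_mid, jar_mid from where it was at the start of the episode above 0.025 m).
It also fails if it takes over 67 s, if anything falls off the work surface, if the arm or the gripper's body presses on something with over 40 N, if the wrist force passes 120 N, or if a joint passes its speed limit or range.

## Working session

There is one attempt and no reset: what is moved stays moved. The work goes in short steps, Python scripts to look and compute and a tool call to move; the robot and the scene stay as the last step left them, time stands still between calls to the robot, and variables do not carry over. Pictures are saved under pics/ and viewed, at most 10 in all, crops included, and the job is handed in when it is done.

Besides the shell and the picture viewer there is one more tool, called after "Call:" in YAML: its name, and indented under it one key for each argument. apply_moves: Moves the arm, as the interface text tells. Its arguments: {"type":"object","properties":{"rows":{"type":"string"},"squeeze":{"type":"number"}},"required":["rows"]}

```bash
ls; mkdir -p pics
cat > h.py <<'E'
import numpy as np, cv2
from scipy.spatial.transform import Rotation as R
from cell import arm, camera, job, finder
def tcp():
    s=arm.get_state(); return np.array(s["position"]), R.from_rotvec(s["ee_rot"]).as_matrix()
def shot(n):
    p,r=tcp(); c=camera(n)
    if n=="wrist":
        m=np.array(c["mount"]); c["P"]=p+r@m[:3,3]; c["Rm"]=r@m[:3,:3]
    else: c["P"]=np.array(c["position"]); c["Rm"]=np.array(c["rotation"])
    if c["Rm"].shape!=(3,3): c["Rm"]=R.from_rotvec(c["Rm"]).as_matrix()
    return c
def ray(c,u,v):
    K=np.array(c["camera_matrix"]); d=np.array([(u-K[0,2])/K[0,0],-(v-K[1,2])/K[1,1],-1.]); return c["Rm"]@d
def atz(c,u,v,z):
    d=ray(c,u,v); return c["P"]+d*(z-c["P"][2])/d[2]
def dep(c,u,v):
    z=c["range_z"][int(round(v)),int(round(u))]; return c["P"]+ray(c,u,v)*z
def pin(c,t,f="pinpoint"):
    r=getattr(finder,f)(t,c)
    return [(x["conf"],x["location"][0]*640,x["location"][1]*480) for x in r[:2]]
def proj(c,X):
    q=c["Rm"].T@(np.array(X)-c["P"]); K=np.array(c["camera_matrix"]); return K[0,0]*q[0]/-q[2]+K[0,2],K[1,1]*-q[1]/-q[2]+K[1,2]
def tri(obs):
    A=np.zeros((3,3));b=np.zeros(3)
    for c,u,v in obs:
        d=ray(c,u,v);d/=np.linalg.norm(d);M=np.eye(3)-np.outer(d,d);A+=M;b+=M@c["P"]
    return np.linalg.solve(A,b)
E
cat > a.py <<'E'
from h import *
np.set_printoptions(precision=4,suppress=True)
s=arm.get_state();print(s)
cs={n:shot(n) for n in("scene","side")}
for n,c in cs.items():
    cv2.imwrite(f"pics/{n}0.png",c["pixels"][:,:,::-1]); print(n,c["P"],c["Rm"].ravel(), [k for k in c])
for t in "hood hatch_hinge hatch_eye pole_grip pole_prong_tip cradle cradle_mid cradle_prong blue_bottle_mid cup_mid jar_mid".split():
    o=[]
    for n,c in cs.items():
        for x in pin(c,t):
            print(t,n,np.round(x,2),dep(c,min(x[1],639),min(x[2],479)))
        r=pin(c,t)
        if r:o.append((c,r[0][1],r[0][2]))
    if len(o)==2: print("   TRI",tri(o))
E
python3 a.py
```

```text
pics
{'t': 0.0, 'joint_positions': array([ 1.2522,  0.5765,  0.0248,  1.4379, -0.015 ,  1.129 , -0.0565]), 'dq': array([ 0.0001, -0.0001,  0.0001,  0.0004,  0.0005,  0.0002,  0.0001]), 'joint_torque': array([  0.0005, -76.5757,   2.2507, -28.5969,   0.0154,   0.0128,
         0.    ]), 'position': array([ 0.1569, -0.6561,  0.2524]), 'ee_rot': array([-3.1183, -0.3677,  0.0004]), 'wrist_force': array([-0.0569, -0.4223,  0.1507]), 'ft_torque': array([-0.0619,  0.0553, -0.0717]), 'grasp_force': 0.0, 'width': 0.08530771830051129}
scene [-0.1321  0.4432  0.9129] [-0.5209  0.5698 -0.6356 -0.8535 -0.3576  0.379  -0.0114  0.7399  0.6726] ['pixels', 'range_z', 'camera_matrix', 'position', 'rotation', 'shot', 'P', 'Rm']
side [0.5332 1.0271 1.0675] [-0.9999  0.0061  0.0092  0.0029 -0.6544  0.7562  0.0106  0.7562  0.6543] ['pixels', 'range_z', 'camera_matrix', 'position', 'rotation', 'shot', 'P', 'Rm']
hood scene [  0.82 398.4  231.22] [ 0.6205 -0.2846  0.0106]
hood side [  0.77 292.61 229.49] [ 0.6225 -0.2587  0.0017]
   TRI [ 0.6275 -0.2883 -0.0096]
hatch_eye scene [  0.67 428.61 170.4 ] [ 1.69
[... 697 characters left out ...]
0.0771]
   TRI [0.5099 0.1746 0.0704]
cradle_prong scene [  0.48 397.5  230.11] [ 0.6293 -0.2885  0.0069]
blue_bottle_mid scene [  0.9  203.52 310.51] [0.5626 0.3522 0.1059]
blue_bottle_mid side [  0.68 291.07 383.81] [0.5944 0.375  0.108 ]
   TRI [0.5968 0.3474 0.0667]
cup_mid scene [  0.89 321.98 249.7 ] [ 0.6129 -0.0019  0.081 ]
cup_mid scene [  0.6  430.21 167.52] [ 0.6053 -0.3569  0.2274]
cup_mid side [  0.62 278.78 272.69] [0.6436 0.0222 0.0877]
   TRI [ 0.6483 -0.0234  0.0423]
jar_mid scene [  0.89 215.68 354.82] [0.4217 0.3734 0.1249]
jar_mid scene [  0.22 396.99 234.48] [ 0.6137 -0.274   0.0072]
jar_mid side [  0.82 355.78 395.18] [0.46   0.3999 0.1052]
   TRI [0.459  0.3712 0.0672]
```

View pics/scene0.png

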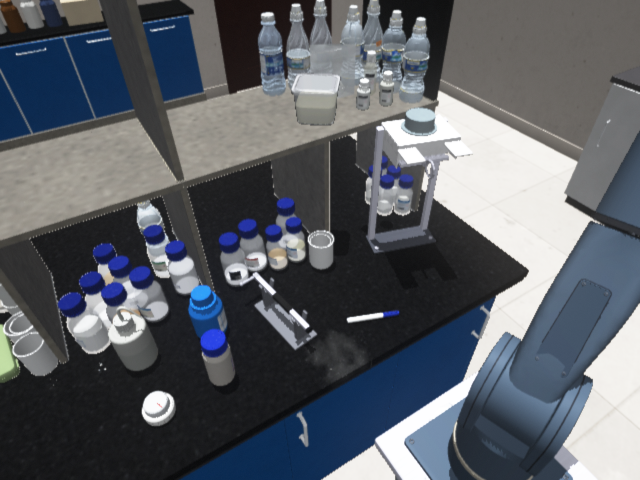

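View pics/side0.png

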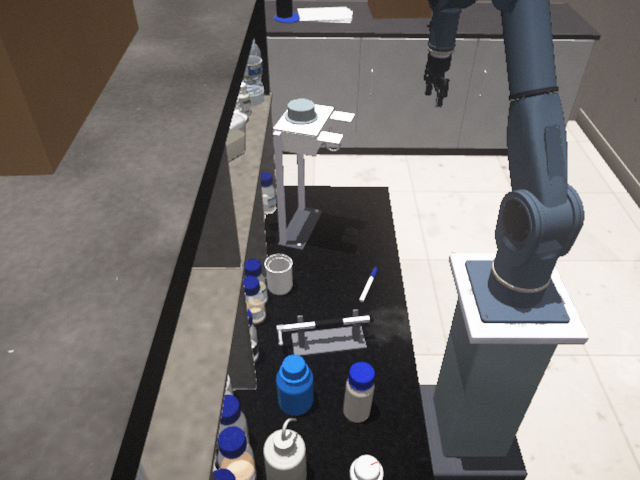

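The scene view shows the hood at about (415,180), its eye at (430,168), and the pole in its cradle at (285,305) with the prong toward (245,282). The cup is at (320,250), the bottle at (207,312) and the jar at (217,358). The side view agrees. Next I'll fit the poses from depth.

```bash
cat > b.py <<'E'
from h import *
np.set_printoptions(precision=4,suppress=True)
def cloud(c):
    v,u=np.mgrid[0:480,0:640]; z=c["range_z"]; K=np.array(c["camera_matrix"])
    d=np.stack([(u-K[0,2])/K[0,0],-(v-K[1,2])/K[1,1],-np.ones_like(z)],-1)*z[...,None]
    P=c["P"]+d@c["Rm"].T; P[z<=0]=9; return P
def sel(P,lo,hi): return P[np.all((P>lo)&(P<hi),-1)]
if __name__=="__main__":
  for n in("scene","side"):
    P=cloud(shot(n))
    for nm,lo,hi in (("top",(.4,-.45,.377),(.8,-.1,.395)),("brow",(.35,-.45,.36),(.8,-.1,.3785)),("base",(.4,-.45,.003),(.8,-.1,.013)),("crbase",(.38,.05,.003),(.68,.28,.013)),("pole",(.38,.05,.060),(.70,.28,.0715+.018))):
        q=sel(P,lo,hi)
        if len(q)>20:
            print(n,nm,len(q),q.mean(0),cv2.minAreaRect(q[:,:2].astype(np.float32)*1000), np.round(cv2.boxPoints(cv2.minAreaRect(q[:,:2].astype(np.float32)*1000))).tolist())
    for nm,xy in(("bottle",(.59,.35)),("jar",(.45,.37)),("cup",(.65,-.02))):
        q=sel(P,(xy[0]-.08,xy[1]-.08,.05),(xy[0]+.08,xy[1]+.08,.2))
        print(nm,q.min(0),q.max(0))
E
python3 b.py
```

```text
scene top 3385 [ 0.6516 -0.2435  0.3844] ((666.2582397460938, -259.2174072265625), (316.7483215332031, 300.971923828125), 52.59760665893555) [[451.0, -294.0], [690.0, -476.0], [882.0, -225.0], [643.0, -42.0]]
scene brow 1316 [ 0.5531 -0.2319  0.3727] ((560.8572387695312, -260.3809814453125), (239.20428466796875, 317.81787109375), 0.7158703207969666) [[439.0, -103.0], [443.0, -421.0], [682.0, -418.0], [678.0, -100.0]]
scene base 1385 [ 0.5982 -0.2742  0.0071] ((599.8692626953125, -277.12884521484375), (344.43682861328125, 399.1142578125), 89.76893615722656) [[400.0, -449.0], [799.0, -450.0], [800.0, -106.0], [401.0, -104.0]]
scene crbase 1105 [0.5071 0.1821 0.0071] ((531.53662109375, 164.9456329345703), (226.92556762695312, 298.7414245605469), 89.32670593261719) [[381.0, 53.0], [680.0, 50.0], [682.0, 277.0], [384.0, 280.0]]
scene pole 1161 [0.5757 0.1685 0.0753] ((551.25390625, 149.6502685546875), (297.1864013671875, 199.74649047851562), 0.5347102880477905) [[402.0, 248.0], [404.0, 48.0], [701.0, 51.0], [699.0, 251.0]]
bottle [0.5448 0.3034 0.05  ] [0.6101 0.3838 0.1439]
jar [0.4156 0
[... 585 characters left out ...]
1484375), (347.1492614746094, 315.91693115234375), 89.28227233886719) [[398.0, -447.0], [714.0, -451.0], [718.0, -104.0], [402.0, -100.0]]
side crbase 1685 [0.5158 0.1794 0.0072] ((530.1944580078125, 164.27923583984375), (226.68017578125, 299.5006103515625), 89.89388275146484) [[380.0, 51.0], [680.0, 51.0], [680.0, 277.0], [381.0, 278.0]]
side pole 1091 [0.5597 0.1759 0.0754] ((553.0782470703125, 145.23512268066406), (291.8526611328125, 198.51901245117188), 1.8717981576919556) [[404.0, 240.0], [410.0, 41.0], [702.0, 51.0], [696.0, 249.0]]
bottle [0.549  0.3237 0.0501] [0.6288 0.39   0.146 ]
jar [0.4203 0.3454 0.0502] [0.4801 0.4049 0.1528]
cup [ 0.6102 -0.0633  0.0501] [0.73   0.0599 0.1995]
```

```bash
cat > c.py <<'E'
from b import *
for n in("scene","side"):
    c=shot(n);P=cloud(c)
    def comp(lo,hi,nm,k=1,bright=None):
        m=np.all((P>lo)&(P<hi),-1)
        if bright is not None: m&=bright
        m=m.astype(np.uint8)
        if k>1: m=cv2.morphologyEx(m,cv2.MORPH_CLOSE,np.ones((k,k)))
        l,lab,st,_=cv2.connectedComponentsWithStats(m)
        i=1+st[1:,4].argmax(); m2=(lab==i)&np.all((P>lo)&(P<hi),-1)
        q=P[m2]; r=cv2.minAreaRect(q[:,:2].astype(np.float32)*1000)
        print(n,nm,len(q),q.mean(0),np.round(r[0],1),np.round(r[1],1),round(r[2],1),np.round(cv2.boxPoints(r)).tolist())
        return q
    g=c["pixels"].astype(int).sum(-1)
    comp((.35,-.45,.366),(.8,-.1,.378),"brow",1)
    comp((.35,-.45,.366),(.8,-.1,.390),"hoodtop",1)
    comp((.4,-.45,-.003),(.8,-.1,.013),"base",1,(g>150))
    comp((.38,.05,-.003),(.68,.28,.013),"crbase",7,(g>200))
    q=comp((.38,.05,.068),(.70,.28,.085),"pole",3)
E
python3 c.py
```

```text
scene brow 882 [ 0.5114 -0.2319  0.3738] [ 546.7 -248.6] [176.4 172.6] 73.6 [[439.0, -309.0], [605.0, -358.0], [654.0, -188.0], [489.0, -140.0]]
scene hoodtop 4232 [ 0.6245 -0.238   0.3811] [ 638.  -241.9] [317.6 343.2] 73.0 [[428.0, -344.0], [756.0, -444.0], [848.0, -140.0], [520.0, -40.0]]
scene base 1144 [ 0.5954 -0.2704  0.0072] [ 609.5 -279. ] [205.1 114.3] 73.0 [[525.0, -360.0], [634.0, -394.0], [694.0, -198.0], [585.0, -164.0]]
scene crbase 1037 [0.5031 0.1834 0.0068] [517.4 162.4] [190.8  97.6] 8.3 [[416.0, 197.0], [430.0, 100.0], [619.0, 128.0], [605.0, 224.0]]
scene pole 633 [0.5182 0.1787 0.0758] [521.8 176.9] [235.4  62.3] 17.5 [[400.0, 171.0], [419.0, 112.0], [643.0, 183.0], [625.0, 242.0]]
side brow 685 [ 0.5279 -0.2157  0.3734] [ 552.4 -244.9] [174.1 181.7] 76.3 [[444.0, -308.0], [620.0, -351.0], [661.0, -182.0], [485.0, -139.0]]
side hoodtop 1657 [ 0.5567 -0.2247  0.3803] [ 554.3 -245.1] [182.4 179.3] 73.3 [[442.0, -307.0], [614.0, -358.0], [666.0, -183.0], [495.0, -132.0]]
side base 994 [ 0.5975 -0.2668  0.007 ] [ 600.3 -285.9] [240.9  95.4] 73.3 [[520.0, -388.0], [611.0, -415.0], [681.0, -184.0], [589.0, -157.0]]
side crbase 1465 [0.5163 0.1813 0.0073] [515.4 177. ] [185.1  86. ] 8.5 [[418.0, 206.0], [430.0, 121.0], [613.0, 148.0], [601.0, 233.0]]
side pole 756 [0.5288 0.1855 0.076 ] [525.3 182.4] [236.7  63. ] 17.8 [[403.0, 176.0], [422.0, 116.0], [648.0, 188.0], [628.0, 249.0]]
```

Call:
apply_moves:
  rows: "0.7 -1 -0.7 0 0 5 85;0.7 -1 -0.7 0 0 0 85;0.7 -1 -0.7 0 0 0 85;0.7 -1 -0.7 0 0 0 85;0.7 -1 -0.7 0 0 0 85;0.7 -1 -0.7 0 0 0 85;0.7 -1 -0.7 0 0 0 85;0.7 -1 -0.7 0 0 0 85"
  squeeze: 100

```text
t: 3.17
position: [0.264, -0.4355, 0.3943]
ee_rot: [3.133, 0.231, 0.0]
wrist_force: [0.8, -0.6, 1.0]
width: 0.0852
grasp_force: 0.0
```

Call:
apply_moves:
  rows: "0.7 -1 -0.7 0 0 0 85;0.7 -1 -0.7 0 0 0 85;0.7 -1 -0.7 0 0 0 85;0.7 -1 -0.7 0 0 0 85;0.7 -1 -0.7 0 0 0 85;0.7 -1 -0.7 0 0 0 85;0.7 -1 -0.7 0 0 0 85"

```text
t: 3.75
position: [0.3593, -0.2443, 0.517]
ee_rot: [3.132, 0.231, 0.001]
wrist_force: [-0.5, -0.4, -0.5]
width: 0.0851
grasp_force: 0.0
```

Call:
apply_moves:
  rows: "0.5 -1 0.2 0 0 0 85;0.5 -1 0.2 0 0 0 85;0.5 -1 0.4 0 0 0 85;0.5 -1 0.5 0 0 0 85;0.5 -1 0.6 0 0 0 85;0.5 -1 0.6 0 0 0 85;0.5 -1 0.6 0 0 0 85;0.5 -1 0.6 0 0 0 85"

```text
t: 4.42
position: [0.4287, -0.032, 0.4229]
ee_rot: [3.133, 0.231, 0.001]
wrist_force: [0.2, 0.4, 0.2]
width: 0.0848
grasp_force: 0.0
```

Call:
apply_moves:
  rows: "0.5 -1 0.6 0 0 0 85;0.5 -1 0.6 0 0 0 85;0.5 -1 0.6 0 0 0 85;0.5 -1 0.6 0 0 0 85;0.5 -1 0.6 0 0 0 85;0.5 -1 0.6 0 0 0 85;0.5 -1 0.6 0 0 0 85;0 -0.6 0.6 0 0 0 85;0 0 0 0 0 0 85;0 0 0 0 0 0 85"

```text
t: 5.25
position: [0.4868, 0.1679, 0.3027]
ee_rot: [3.132, 0.235, -0.003]
wrist_force: [0.2, -0.3, 0.6]
width: 0.0847
grasp_force: 0.0
```

```bash
cat > d.py <<'E'
from h import *
np.set_printoptions(precision=4,suppress=True)
print(tcp()); c=shot("wrist"); cv2.imwrite("pics/w1.png",c["pixels"][:,:,::-1])
for t,z in (("pole_grip",.071),("pole_prong_tip",.071),("cradle_mid",.071),("cradle",0)):
    for x in pin(c,t): print(t,np.round(x,2),atz(c,x[1],x[2],z),dep(c,min(x[1],639),min(x[2],479)))
E
python3 d.py
```

```text
(array([0.4868, 0.1679, 0.3027]), array([[ 0.9888,  0.149 , -0.0017],
       [ 0.149 , -0.9888, -0.0005],
       [-0.0017,  0.0002, -1.    ]]))
pole_grip [  0.77 316.22 183.7 ] [0.5107 0.1755 0.071 ] [0.5117 0.1755 0.0784]
pole_prong_tip [  0.86 259.33  26.88] [0.6272 0.2384 0.071 ] [0.626  0.2374 0.0766]
cradle_mid [  0.9  314.37 176.5 ] [0.5167 0.178  0.071 ] [0.5177 0.178  0.0801]
cradle [  0.67 318.02 172.9 ] [0.5128 0.1747 0.    ] [0.5211 0.1754 0.0792]
cradle [  0.62 557.82  59.62] [ 0.6561 -0.041   0.    ] [ 0.6532 -0.0346  0.0122]
```

View pics/w1.png

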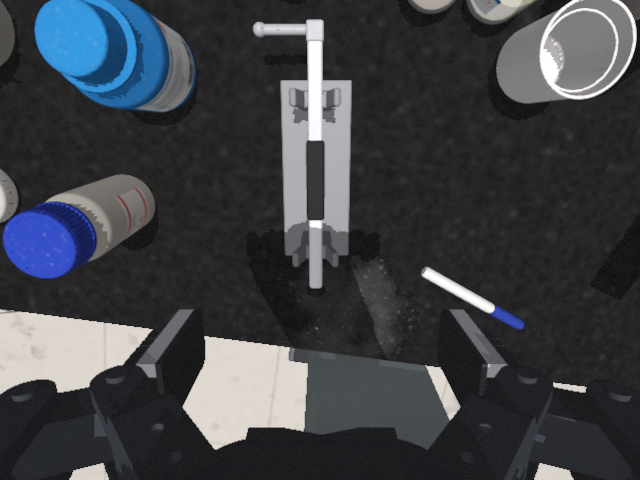

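```bash
cat > e.py <<'E'
from b import *
c=shot("wrist");P=cloud(c)
np.save("/tmp/Pw.npy",P)
px=c["pixels"].astype(int)
m=np.all((P>(.39,.08,.070))&(P<(.66,.27,.085)),-1)
q=P[m]; print(len(q))
# pole frame guess
for yaw0 in (8.4,):
    a=np.radians(yaw0); X=np.array([np.cos(a),np.sin(a)]);Y=np.array([-X[1],X[0]])
    d=q[:,:2]-[.515,.178]; s=d@X; t=d@Y
    k=(abs(t)<.014)&(s>-.12)&(s<.13)
    f=np.polyfit(s[k],t[k],1); print("line",f,"yaw",yaw0+np.degrees(np.arctan(f[0])), s[k].min(),s[k].max(),np.percentile(s[k],[1,99]))
    k2=(t>.015)&(t<.06)&(s>.09)
    print("prong s",np.median(s[k2]),"tmax",np.percentile(t[k2],98),k2.sum(), "z",np.median(q[k,2]))
    # sleeve: dark
    dk=px[m].sum(-1)<170
    print("dark sleeve s",np.percentile(s[k&dk],[2,50,98]))
E
python3 e.py
```

```text
5270
line [ 0.0064 -0.0008] yaw 8.768589436444142 -0.10926658490641858 0.12428104857719414 [-0.1061  0.1223]
prong s 0.11771029268447572 tmax 0.046943607638152016 507 z 0.07715707669028632
dark sleeve s [-0.1074 -0.0063  0.0319]
```

The wrist view shows the pole upright in the picture at column 315. The sleeve spans rows 142–220 and the prong tip is at (259,29). I'll descend onto the sleeve.

Call:
apply_moves:
  rows: "0.6 -0.1 1 0 0 0 85;0.5 -0.1 1 0 0 0 85;0 0 1 0 0 0 85;0 0 1 0 0 0 85;0 0 1 0 0 0 85;0 0 1 0 0 0 85;0 0 1 0 0 0 85;0 0 1 0 0 0 85;0 0 1 0 0 0 85;0 0 0.15 0 0 0 85"

```text
t: 6.38
position: [0.5124, 0.1751, 0.0716]
ee_rot: [3.132, 0.23, -0.007]
wrist_force: [-1.3, -0.4, 0.4]
width: 0.0854
grasp_force: 0.0
```

Call:
apply_moves:
  rows: "0 0 0 0 0 0 85;0 0 0 0 0 0 85"

```text
t: 6.55
position: [0.5143, 0.1765, 0.0756]
ee_rot: [-3.133, -0.231, -0.001]
wrist_force: [0.1, 0.6, 0.3]
width: 0.0853
grasp_force: 0.0
```

Call:
apply_moves:
  rows: "0 0 0 0 0 0 10;0 0 0 0 0 0 10;0 0 0 0 0 0 10;0 0 0 0 0 0 10;0 0 0 0 0 0 10;0 0 0 0 0 0 10;0 0 0 0 0 0 10;0 0 0 0 0 0 10"
  squeeze: 100

```text
t: 7.22
position: [0.5139, 0.1765, 0.0751]
ee_rot: [3.133, 0.232, 0.001]
wrist_force: [-1.9, -1.3, 7.6]
width: 0.0143
grasp_force: 97.6
```

Call:
apply_moves:
  rows: "0 0 -0.3 0 0 0 10;0 0 -0.5 0 0 0 10;0 0 -0.8 0 0 0 10;0 0 -1 0 0 0 10;0 0 -1 0 0 0 10;0 0 -1 0 0 0 10;0 0 -1 0 0 0 10;0 0 -1 0 0 0 10;0 0 0 0 0 0 10;0 0 0 0 0 0 10"

```text
t: 8.05
position: [0.5141, 0.1766, 0.241]
ee_rot: [-3.132, -0.231, -0.004]
wrist_force: [0.2, -0.2, -1.2]
width: 0.0141
grasp_force: 97.6
```

```bash
cat > d.py <<'E'
from h import *
np.set_printoptions(precision=4,suppress=True)
import sys
s=arm.get_state();print(s["t"],s["width"],s["grasp_force"],s["joint_positions"]);p,r=tcp();print(p,r.ravel())
c=shot("wrist")
for t in ("pole_grip","pole_prong_tip"):
    for x in pin(c,t):
        print(t,np.round(x,2),"tool frame:",(r.T@(dep(c,min(x[1],639),min(x[2],479))-p)))
E
python3 d.py
```

```text
8.05 0.014058284401532043 97.57364630699158 [-0.0675  0.4222 -0.5038  1.7942  0.2407  0.9835 -2.0916]
[0.5141 0.1766 0.241 ] [ 0.9892  0.1468  0.0025  0.1468 -0.9892  0.0008  0.0026 -0.0004 -1.    ]
pole_grip [  0.67 320.38 341.9 ] tool frame: [ 0.0036  0.0001 -0.0033]
```

```bash
cat > plan.py <<'E'
from h import *
def Rt(yaw,tilt):  # tool: x along pole, tilt deg raises hook end; yaw deg
    a=np.radians(yaw);t=np.radians(tilt);X=np.array([np.cos(a),np.sin(a),0]);Z=np.array([0,0,1.]);L=np.cross(Z,X)
    x=X*np.cos(t)+Z*np.sin(t); return np.stack([x,-L,np.cross(x,-L)],1)
def plan(p,r,pt,rt,n):
    p=np.array(p,float);rows=[]
    p0=p.copy();w=R.from_matrix(r.T@rt).as_rotvec(degrees=True)/n
    for i in range(n):
        d=p0+(np.array(pt)-p0)*(i+1)/n-p; s=np.round(r.T@d/.025,2); ww=np.round(w,1)
        rows.append("%g %g %g %g %g %g"%(*s,*ww)); p=p+r@s*.025; r=r@R.from_rotvec(ww,degrees=True).as_matrix()
    return rows,p,r
E
cat > f.py <<'E'
from plan import *
p,r=tcp()
for pt,yaw,n in (((.415,-.11,.242),-9,10),((.364,-.259,.242),-17,7)):
    rows,p,r=plan(p,r,pt,Rt(yaw,0),n); print(";\n".join(rows)); print(p)
E
python3 f.py
```

```text
-0.56 1.07 -0.01 0 0 1.7;
-0.52 1.09 -0.01 0 0 1.7;
-0.49 1.11 -0.02 0 0 1.7;
-0.46 1.12 -0.01 0 0 1.7;
-0.43 1.13 -0.01 0 0 1.7;
-0.39 1.14 -0.01 0 0 1.7;
-0.35 1.16 -0.01 0 0 1.7;
-0.33 1.17 -0.02 0 0 1.7;
-0.29 1.17 -0.01 0 0 1.7;
-0.25 1.18 -0.01 0 0 1.7
[ 0.41498158 -0.10991867  0.24198135]
-0.16 0.89 0 0 0 1.2;
-0.14 0.88 0 0 0 1.2;
-0.13 0.9 0 0 0 1.2;
-0.1 0.89 0 0 0 1.2;
-0.09 0.9 0.01 0 0 1.2;
-0.07 0.89 -0 0 0 1.2;
-0.05 0.9 -0 0 0 1.2
[ 0.36398433 -0.25890403  0.24193459]
```

Call:
apply_moves:
  rows: "-0.48 0.9 0 0 0 1.5 10;-0.45 0.95 0 0 0 1.5 10;-0.42 0.95 0 0 0 1.5 10;-0.4 0.95 0 0 0 1.5 10;-0.38 0.95 0 0 0 1.5 10;-0.36 0.95 0 0 0 1.5 10;-0.33 0.95 0 0 0 1.5 10;-0.3 0.95 0 0 0 1.5 10;-0.28 0.95 0 0 0 1.5 10;-0.25 0.95 0 0 0 1.5 10"

```text
t: 9.03
position: [0.4284, -0.0642, 0.2386]
ee_rot: [-3.136, 0.181, 0.003]
wrist_force: [0.7, 0.7, -0.1]
width: 0.014
grasp_force: 97.7
```

Call:
apply_moves:
  rows: "-0.22 0.95 0 0 0 1.2 10;-0.2 0.95 0 0 0 1.2 10;-0.16 0.9 0 0 0 1.2 10;-0.14 0.9 0 0 0 1.2 10;-0.13 0.9 0 0 0 1.2 10;-0.1 0.9 0 0 0 1.2 10;-0.1 0.9 0 0 0 1.2 10;-0.07 0.9 0 0 0 1.2 10;-0.05 0.9 0 0 0 1 10;0 0 0 0 0 0 10"

```text
t: 9.87
position: [0.3585, -0.2623, 0.2384]
ee_rot: [3.104, -0.478, -0.004]
wrist_force: [0.2, 0.3, -1.4]
width: 0.0146
grasp_force: 97.7
```

```bash
cat > g.py <<'E'
from h import *
import sys
np.set_printoptions(precision=4,suppress=True)
k=sys.argv[1]
s=arm.get_state();print(s["t"],s["width"],s["joint_positions"],s["wrist_force"]);p,r=tcp();print("tcp",p,"yaw",np.degrees(np.arctan2(r[1,0],r[0,0])))
cs=[shot("scene"),shot("side")]
big=[]
for c,n in zip(cs,("sc","sd")):
    q=p+r@np.array([.12,-.044,.004]); u,v=proj(c,q); u,v=int(u),int(v)
    im=c["pixels"][:,:,::-1]; cr=im[max(0,v-75):v+75,max(0,u-100):u+100]
    big.append(cv2.resize(cr,(400,300),interpolation=cv2.INTER_CUBIC)); print(n,"crop origin",max(0,u-100),max(0,v-75),"x2; prong pred",proj(c,q))
cv2.imwrite(f"pics/{k}.png",np.hstack(big))
for t in ("pole_prong_tip","hatch_eye","hatch_hinge","pole_grip"):
    o=[]
    for c in cs:
        x=pin(c,t)
        if x: print(t,np.round(x[0],2)); o.append((c,x[0][1],x[0][2]))
    if len(o)==2: print("  TRI",tri(o))
E
python3 g.py h1
```

```text
9.8667 0.014581788966192945 [ 0.7295  0.2609 -0.2587  2.0281  0.0887  0.8651 -1.4548] [ 0.1797  0.2674 -1.3703]
tcp [ 0.3585 -0.2623  0.2384] yaw -17.496875386681626
sc crop origin 332 123 x2; prong pred (np.float64(432.44192047919745), np.float64(198.82346171649334))
sd crop origin 238 92 x2; prong pred (np.float64(338.3090508362094), np.float64(167.06438807662397))
pole_prong_tip [  0.81 435.71 200.02]
pole_prong_tip [  0.95 338.69 171.12]
  TRI [ 0.4859 -0.2679  0.2192]
hatch_eye [  0.84 427.52 168.1 ]
hatch_eye [  0.4  331.07 142.51]
  TRI [ 0.508  -0.2425  0.3203]
pole_grip [  0.67 471.3  226.8 ]
pole_grip [  0.67 383.3  166.42]
  TRI [ 0.3576 -0.2633  0.2318]
```

View pics/h1.png

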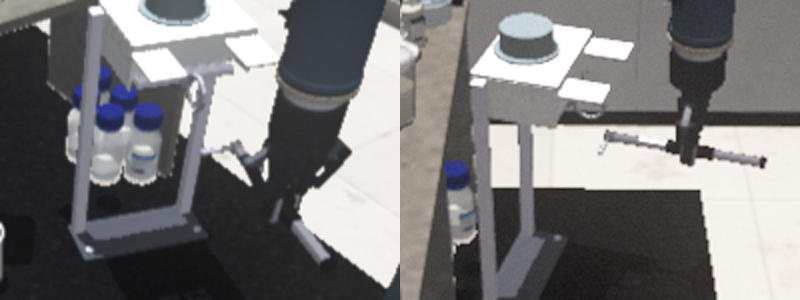

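The combined crop shows the pole held level in front of the hood with its prong below and to the right of the eye. In full-image pixels the eye is at about (428,168) in the scene view, and the prong tip is at (435,200). I'll check the prong's pose in the grip with the wrist camera.

```bash
cat > w.py <<'E'
from b import *
import sys
p,r=tcp();c=shot("wrist");cv2.imwrite(f"pics/{sys.argv[1]}.png",c["pixels"][:,:,::-1])
for X in ([.12,-.044,.004],[.12,0,.004],[0,0,.004]): print(X,proj(c,p+r@X))
for t in ("pole_prong_tip","hatch_eye"): print(t,pin(c,t))
P=(cloud(c)-p)@r  # tool frame
m=np.all((P>(-.02,-.06,-.02))&(P<(.15,.03,.03)),-1);q=P[m]
a=q[(abs(q[:,1])<.012)&(q[:,0]>.02)];b=q[(q[:,1]<-.012)&(q[:,0]>.09)]
print("bar y,z vs x",np.polyfit(a[:,0],a[:,1],1),np.polyfit(a[:,0],a[:,2],1),len(a),a.max(0)); 
print("prong",len(b),b.min(0),b.max(0),np.median(b,0), np.polyfit(b[:,1],b[:,2],1),np.polyfit(b[:,1],b[:,0],1))
E
python3 w.py w2
```

```text
[0.12, -0.044, 0.004] (np.float64(155.59588811664878), np.float64(-61.29213225901137))
[0.12, 0, 0.004] (np.float64(320.5407983673087), np.float64(-61.33689001731497))
[0, 0, 0.004] (np.float64(320.74764948152733), np.float64(340.56013556554734))
pole_prong_tip []
hatch_eye []
bar y,z vs x [-0.0007  0.0003] [ 0.0192 -0.0029] 12598 [0.1047 0.0083 0.0096]Traceback (most recent call last):
  File "w.py", line 10, in <module>
    print("prong",len(b),b.min(0),b.max(0),np.median(b,0), np.polyfit(b[:,1],b[:,2],1),np.polyfit(b[:,1],b[:,0],1))
                         ~~~~~^^^
    return umr_minimum(a, axis, None, out, keepdims, initial, where)
ValueError: zero-size array to reduction operation minimum which has no identity
```

View pics/w2.png

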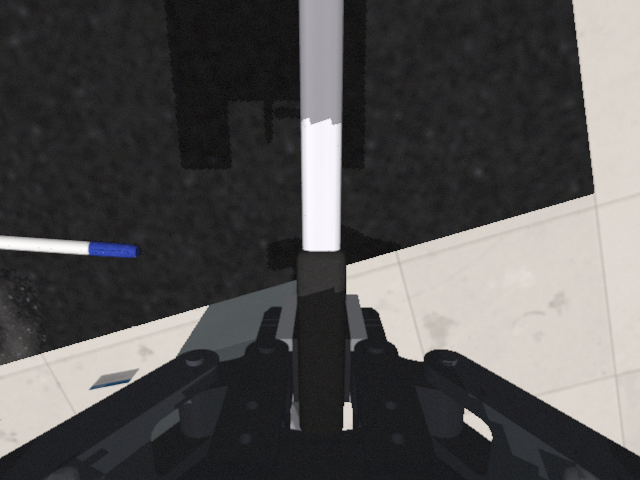

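```bash
cat > fit.py <<'E'
from b import *
from scipy.optimize import minimize
from scipy.spatial import cKDTree
cs=[shot("scene"),shot("side")]
def med(c):
    c["range_z"]=c["range_z"].copy(); return cloud(c)
A=[]
for c in cs:
    P=med(c); g=c["pixels"].astype(int).sum(-1)
    q=P[np.all((P>(.40,-.40,.366))&(P<(.70,-.10,.391)),-1)&(g>330)]; A.append(q)
q=np.vstack(A); 
gx,gy=np.meshgrid(np.arange(-157,20.1,3),np.arange(-82,82.1,3)); G=np.stack([gx.ravel(),gy.ravel()],1)
G=G[((G[:,0]<-98)&(abs(G[:,1])>36.5))|((G[:,0]>=-98)&(abs(G[:,1])<=80)&~(np.hypot(G[:,0]+39,G[:,1])<0))]/1000
def cost(v,q):
    a=v[2];Rm=np.array([[np.cos(a),-np.sin(a)],[np.sin(a),np.cos(a)]])
    M=G@Rm.T+v[:2]; t=cKDTree(q[:,:2]);d1=t.query(M)[0];d2=cKDTree(M).query(q[:,:2])[0]
    return np.minimum(d1,.012).mean()+np.minimum(d2,.012).mean()
for nm,Q in (("scene",A[0]),("side",A[1]),("both",q)):
    best=min((minimize(cost,[.617+dx,-.268+dy,np.radians(-17)],args=(Q,),method="Nelder-Mead",options=dict(initial_simplex=[[.617+dx,-.268+dy,-.30],[.627+dx,-.268+dy,-.30],[.617+dx,-.258+dy,-.30],[.617+dx,-.268+dy,-.25]])) for dx in(-.006,.006) for dy in (-.006,.006)),key=lambda o:o.fun)
    print(nm,len(Q),best.x[:2],np.degrees(best.x[2]),best.fun)
v=best.x; X=np.array([np.cos(v[2]),np.sin(v[2])])
for th in (0,.1,.2):
    e=np.r_[v[:2]-X*.118*np.cos(th),.322-.118*np.sin(th)]; print(th,e,[np.round(proj(c,e),1) for c in cs])
w=shot("wrist");p,r=tcp();Pt=(cloud(w)-p)@r
col=w["pixels"][:,320].astype(int).sum(-1); i=[k for k in range(200,300) if col[k]>300 and col[k+1]<=300]; print("sleeve edge rows",i,[Pt[k,320] for k in i])
E
python3 fit.py
```

```text
scene 2756 [ 0.611 -0.273] -16.759928878256023 0.006931774222723011
side 2109 [ 0.6195 -0.2611] -13.092219114030295 0.007773222790057897
both 4865 [ 0.6147 -0.2709] -16.785020821922245 0.006669933807162624
0 [ 0.5017 -0.2368  0.322 ] [array([427.7, 169.1]), array([333.5, 143.4])]
0.1 [ 0.5023 -0.237   0.3102] [array([426.8, 173. ]), array([333.2, 147.2])]
0.2 [ 0.504  -0.2375  0.2986] [array([425.8, 176.6]), array([332.5, 150.8])]
sleeve edge rows [251] [array([ 0.0345, -0.0002, -0.0013])]
```

Call:
apply_moves:
  rows: "0.4 0.3 0 0 0 -0.7 10;0 0 -0.7 0 0 0 10;0 0 -0.7 0 0 0 10;0 0 -0.7 0 0 0 10;0 0 -0.7 0 0 0 10;0 0 -0.7 0 0 0 10;0 0 0 0 0 0 10;0 0 0 0 0 0 10"

```text
t: 11.33
position: [0.3684, -0.269, 0.3275]
ee_rot: [3.108, -0.45, 0.002]
wrist_force: [0.3, 0.6, -2.1]
width: 0.0148
grasp_force: 97.7
```

```bash
python3 g.py h2
```

```text
11.3333 0.014756779047031227 [ 0.7473  0.1864 -0.2662  1.8569  0.0549  1.1036 -1.3971] [ 0.2526  0.5672 -2.1235]
tcp [ 0.3684 -0.269   0.3275] yaw -16.456829637121515
sc crop origin 336 91 x2; prong pred (np.float64(436.917695103088), np.float64(166.67110376350263))
sd crop origin 235 63 x2; prong pred (np.float64(335.5103486263158), np.float64(138.35166476693024))
pole_prong_tip [  0.87 438.4  167.9 ]
pole_prong_tip [  0.97 335.3  142.8 ]
  TRI [ 0.4972 -0.2671  0.3116]
hatch_eye [  0.72 424.58 170.59]
hatch_eye [  0.64 332.29 143.62]
  TRI [ 0.5043 -0.2306  0.3217]
pole_grip [  0.71 477.18 196.32]
pole_grip [  0.89 382.02 136.51]
  TRI [ 0.3668 -0.2666  0.3205]
```

View pics/h2.png

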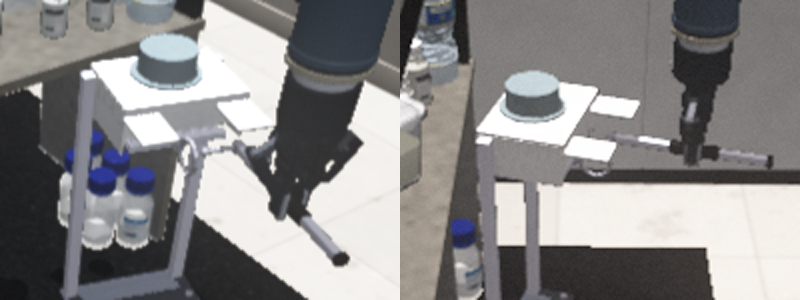

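The crop shows the prong level with the eye and to its right (prong tip near (437,167) in the scene view, ring near (429,168)). The kinematic prediction matches the picture, so I'll slide left.

Call:
apply_moves:
  rows: "0 -0.3 0 0 0 0 10;0 -0.3 0 0 0 0 10;0 -0.3 0 0 0 0 10;0 -0.3 0 0 0 0 10;0 0 0 0 0 0 10"

```text
t: 12.25
position: [0.3774, -0.238, 0.3272]
ee_rot: [-3.109, 0.445, -0.001]
wrist_force: [-0.0, -0.5, -0.3]
width: 0.0142
grasp_force: 97.7
```

Call:
apply_moves:
  rows: "0 -0.3 0 0 0 0 10;0 -0.3 0 0 0 0 10;0 0 0 0 0 0 10;0 0 0 0 0 0 10"

```text
t: 12.58
position: [0.3811, -0.2253, 0.3271]
ee_rot: [3.109, -0.448, 0.0]
wrist_force: [-0.0, -0.3, -0.5]
width: 0.0139
grasp_force: 97.7
```

```bash
python3 g.py h3
```

```text
12.5833 0.013877945532978607 [ 0.6793  0.1675 -0.2988  1.8833  0.0552  1.0985 -1.4975] [-0.0001 -0.2881 -0.4685]
tcp [ 0.3811 -0.2253  0.3271] yaw -16.391016028252853
sc crop origin 319 94 x2; prong pred (np.float64(419.5507636079545), np.float64(169.79090246442655))
sd crop origin 231 71 x2; prong pred (np.float64(331.025333833015), np.float64(146.87610662920855))
pole_prong_tip [  0.61 419.71 169.49]
pole_prong_tip [  0.57 332.03 150.91]
  TRI [ 0.5072 -0.2143  0.319 ]
hatch_eye [  0.8  425.22 169.01]
hatch_eye [  0.45 333.38 142.18]
  TRI [ 0.5017 -0.2289  0.3277]
pole_grip [  0.89 458.88 194.11]
pole_grip [  0.79 374.53 145.58]
  TRI [ 0.3911 -0.2321  0.3186]
```

View pics/h3.png

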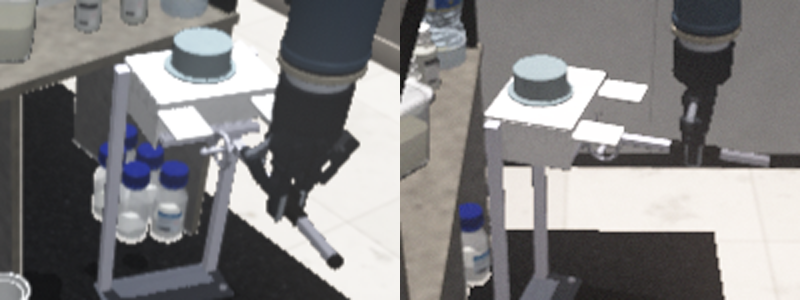

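Both views show the prong inside the ring: scene crop (215,152), side crop (603,150). Next I'll plan the arc with gradual tilt.

```bash
cat > arc.py <<'E'
from plan import *
import sys
O=np.array([.6147,-.2709]);yaw=-16.6;a=np.radians(-16.8);X=np.array([np.cos(a),np.sin(a)]);Y=np.array([-X[1],X[0]])
T=np.array([.12,-.044,.005])
def pose(th,tilt,y=.021,rad=.118):
    h=O-X*rad*np.cos(th)+Y*y; tip=np.r_[h,.322-rad*np.sin(th)]; r=Rt(yaw,tilt); return tip-r@T,r
def th_of(p,r):
    tip=p+r@T; d=tip[:2]-O; x,y=d@X,d@Y; return np.arctan2(.322-tip[2],-x),np.hypot(x,.322-tip[2]),y
if __name__=="__main__":
    p,r=tcp(); print("now th,rad,y",th_of(p,r),arm.get_state()["wrist_force"])
    t0,t1,f0,f1,n=map(float,sys.argv[1:6]); n=int(n)
    for i in range(1,n+1):
        k=i/n; pt,rt=pose(t0+(t1-t0)*k,f0+(f1-f0)*k)
        s=np.round(r.T@(pt-p)/.025,2); w=np.round(R.from_matrix(r.T@rt).as_rotvec(degrees=True),1)
        print("%g %g %g %g %g %g 10;"%(*s,*w)); p=p+r@s*.025; r=r@R.from_rotvec(w,degrees=True).as_matrix()
    print(p)
E
python3 arc.py 0 1.42 0 30 30
```

```text
now th,rad,y (np.float64(-0.00038565412980767804), np.float64(0.1171566121665129), np.float64(0.020333885934436326)) [-0.47164426  0.14946989 -0.68276061]
-0.04 -0.04 0.31 -0 1 0.1 10;
0.01 0 0.31 -0 1 0 10;
0.02 0 0.3 -0 1 0 10;
0.02 0 0.31 -0 1 0 10;
0.03 0 0.3 -0 1 0 10;
0.04 0 0.31 -0 1 0 10;
0.04 0 0.3 -0 1 0 10;
0.05 0 0.3 -0 1 0 10;
0.05 0 0.3 -0 1 0 10;
0.07 0 0.3 -0 1 0 10;
0.06 0 0.29 -0 1 0 10;
0.08 0 0.3 -0 1 0 10;
0.08 0.01 0.29 -0 1 0 10;
0.08 -0 0.29 -0 1 0 10;
0.1 -0 0.28 -0 1 0 10;
0.1 -0 0.29 -0 1 0 10;
0.1 -0 0.27 -0 1 0 10;
0.11 -0 0.28 -0 1 0 10;
0.12 -0 0.27 -0 1 0 10;
0.12 -0 0.27 -0 1 0 10;
0.13 0 0.27 -0 1 0 10;
0.13 0 0.26 -0 1 0 10;
0.14 0 0.26 -0 1 0 10;
0.14 0 0.25 -0 1 0 10;
0.15 0 0.25 -0 1 0 10;
0.15 0.01 0.24 -0 1 0 10;
0.16 -0 0.24 -0 1 0 10;
0.16 -0 0.24 -0 1 0 10;
0.17 -0 0.23 -0 1 0 10;
0.17 -0 0.22 -0 1 0 10;
[ 0.48925416 -0.25746789  0.14970736]
```

Call:
apply_moves:
  rows: "-0.04 0 0.31 0 1 0 10;0.01 0 0.31 0 1 0 10;0.02 0 0.3 0 1 0 10;0.02 0 0.3 0 1 0 10;0.03 0 0.3 0 1 0 10;0.04 0 0.3 0 1 0 10;0.04 0 0.3 0 1 0 10;0.05 0 0.3 0 1 0 10;0.05 0 0.3 0 1 0 10;0.07 0 0.3 0 1 0 10"

```text
t: 13.92
position: [0.3935, -0.2295, 0.2526]
ee_rot: [3.073, -0.444, 0.271]
wrist_force: [-0.1, 0.2, -0.3]
width: 0.0144
grasp_force: 97.8
```

```bash
python3 arc.py .473 .473 10 10 1; python3 g.py h4
```

```text
now th,rad,y (np.float64(0.47020662994882767), np.float64(0.11770784817531306), np.float64(0.020406938038213834)) [-0.11826501  0.17819803 -0.31293299]
-0.01 -0.04 0.01 -0 -0.1 0.1 10;
[ 0.3936165  -0.22849484  0.2523317 ]
13.9167 0.014419775999932934 [ 0.6999  0.1825 -0.3014  2.1108  0.0523  0.6824 -1.4878] [-0.1183  0.1782 -0.3129]
tcp [ 0.3935 -0.2295  0.2526] yaw -16.45721957203776
sc crop origin 314 110 x2; prong pred (np.float64(414.8258062639923), np.float64(185.1523221851459))
sd crop origin 226 88 x2; prong pred (np.float64(326.5298929433494), np.float64(163.09090408690136))
pole_prong_tip [  0.9  413.12 184.99]
pole_prong_tip [  0.85 326.21 165.41]
  TRI [ 0.5215 -0.2159  0.2683]
hatch_eye [  0.95 424.   179.9 ]
hatch_eye [  0.57 328.7  321.31]
  TRI [0.4771 0.0011 0.209 ]
hatch_hinge [  0.47 332.93 155.9 ]
pole_grip [  0.58 449.6  218.21]
pole_grip [  0.95 369.79 168.29]
  TRI [ 0.3988 -0.2303  0.2454]
```

Call:
apply_moves:
  rows: "0.06 0 0.29 0 1 0 10;0.08 0 0.3 0 1 0 10;0.08 0 0.29 0 1 0 10;0.08 0 0.29 0 1 0 10;0.1 0 0.28 0 1 0 10;0.1 0 0.28 0 1 0 10;0.1 0 0.28 0 1 0 10;0.11 0 0.28 0 1 0 10;0.12 0 0.27 0 1 0 10;0.12 0 0.27 0 1 0 10"

```text
t: 15.25
position: [0.4327, -0.2411, 0.1905]
ee_rot: [3.014, -0.436, 0.533]
wrist_force: [-0.8, -0.2, 0.2]
width: 0.0143
grasp_force: 97.9
```

```bash
python3 arc.py .947 1.43 20 30 10; python3 g.py h5
```

```text
now th,rad,y (np.float64(0.9444208966997962), np.float64(0.11724851098921335), np.float64(0.02062767048438348)) [-0.81217599 -0.23604638  0.24651363]
0.11 -0.03 0.29 -0 0.9 0.1 10;
0.13 0.01 0.26 -0 1 0 10;
0.15 -0 0.26 -0 1 0 10;
0.14 -0 0.26 -0 1 0 10;
0.15 -0 0.25 -0 1 0 10;
0.16 -0 0.25 -0 1 0 10;
0.16 0 0.24 -0 1 0 10;
0.17 0 0.24 -0 1 0 10;
0.17 0 0.23 -0 1 0 10;
0.18 0 0.22 -0 1 0 10;
[ 0.49043269 -0.25768743  0.14956524]
15.25 0.014339350174322843 [ 0.6664  0.2797 -0.2705  2.2613  0.1107  0.2639 -1.541 ] [-0.8122 -0.236   0.2465]
tcp [ 0.4327 -0.2411  0.1905] yaw -16.45853128671536
sc crop origin 307 115 x2; prong pred (np.float64(407.11977523419864), np.float64(190.48042428568982))
sd crop origin 214 98 x2; prong pred (np.float64(314.01330523011984), np.float64(173.69366427950783))
pole_prong_tip [  0.64 406.53 188.69]
pole_prong_tip [  0.59 316.48 177.79]
  TRI [ 0.5497 -0.221   0.2309]
hatch_eye [  0.95 417.6  188.3 ]
hatch_eye [  0.76 321.6  165.02]
  TRI [ 0.5329 -0.2464  0.2447]
pole_grip [  0.87 441.79 224.02]
pole_grip [  0.93 354.3  182.88]
  TRI [ 0.4389 -0.2558  0.1824]
```

View pics/h5.png

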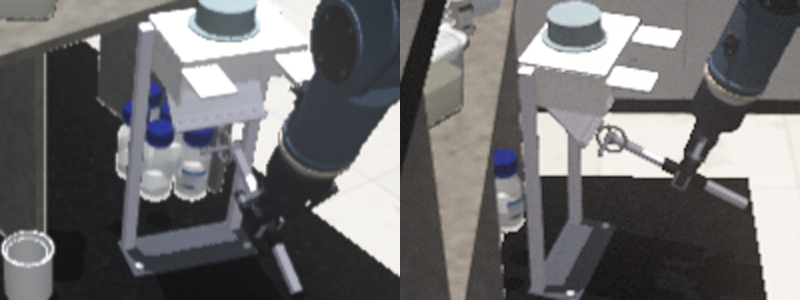

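The scene and side crops show the hatch more than halfway down with the prong in the ring. The ring is at about (610,138) in the picture. Joint 6 is close to its lower limit, so I'll fit the arm kinematics to check what is feasible.

```bash
cat > fk.py <<'E'
from plan import *
from scipy.optimize import least_squares
D=[([1.2522,.5765,.0248,1.4379,-.015,1.129,-.0565],[.1569,-.6561,.2524],[-3.1183,-.3677,.0004]),
([-.0675,.4222,-.5038,1.7942,.2407,.9835,-2.0916],[.5141,.1766,.2410],[-3.132,-.231,-.004]),
([.7295,.2609,-.2587,2.0281,.0887,.8651,-1.4548],[.3585,-.2623,.2384],[3.104,-.478,-.004]),
([.7473,.1864,-.2662,1.8569,.0549,1.1036,-1.3971],[.3684,-.269,.3275],[3.108,-.45,.002]),
([.6793,.1675,-.2988,1.8833,.0552,1.0985,-1.4975],[.3811,-.2253,.3271],[3.109,-.448,0]),
([.6999,.1825,-.3014,2.1108,.0523,.6824,-1.4878],[.3935,-.2295,.2526],[3.073,-.444,.271]),
([.6664,.2797,-.2705,2.2613,.1107,.2639,-1.541],[.4327,-.2411,.1905],[3.014,-.436,.533])]
S=(-1,-1,-1,-1)
def fk(q,v,S):
    h,a,b,L,e,o,y0,y7,w=v
    z=lambda t:R.from_euler('z',t).as_matrix(); y=lambda t:R.from_euler('y',t).as_matrix()
    r=z(S[0]*q[0]+y0)@y(q[1]);p=np.array([0,0,h])+r@[o,0,0]
    r=r@z(S[1]*q[2]);p=p+r@[e,0,a];r=r@y(q[3]);p=p+r@[-w,0,0]
    r=r@z(S[2]*q[4]);p=p+r@[0,0,b];r=r@y(q[5])@z(S[3]*q[6]+y7);p=p+r@[0,0,L];return p,r
def fit():
    import itertools;best=None
    for S in itertools.product((-1,1),repeat=4):
        if S[0]==1: continue
        for y7 in(0,1.57,-1.57,3.1):
            f=lambda v:np.concatenate([np.r_[fk(q,v,S)[0]-p,.2*(R.from_matrix(fk(q,v,S)[1].T)*R.from_rotvec(w)).as_rotvec()] for q,p,w in D])
            o=least_squares(f,[.3,.4,.4,.2,0,0,0,y7,0])
            if best is None or o.cost<best[0]: best=(o.cost,o.x,S,np.abs(o.fun).max())
    return best
if __name__=="__main__":
    from arc import pose
    c,v,S,m=fit();print(c,v.round(4),S,m)
    q0=np.array(D[-1][0]);lo=np.array([-2.76,-.34,-1.52,.19,-1.09,.17,-2.82])+.01;hi=np.array([2.76,2.15,1.57,2.46,4.23,1.99,2.82])-.01
    for th,ti in ((1.1,20),(1.1,23),(1.25,20),(1.25,23),(1.25,26),(1.42,20),(1.42,24),(1.42,27),(1.42,30)):
        p,r=pose(th,ti)
        def g(q): P,Q=fk(q,v,S); return np.r_[(P-p)*10,R.from_matrix(Q.T@r).as_rotvec()*5,(q-q0)*.01]
        o=least_squares(g,q0,bounds=(lo,hi)); P,Q=fk(o.x,v,S); print(th,ti,np.linalg.norm(P-p).round(4),o.x.round(3))
E
python3 fk.py
```

```text
0.00011584723504268035 [ 0.2847  0.5827  0.399   0.3439 -0.0348  0.0353 -0.0748  1.497  -0.0077] (-1, -1, -1, -1) 0.009923245786720047
1.1 20 0.0 [ 0.697  0.324 -0.304  2.235  0.094  0.255 -1.522]
1.1 23 0.0 [ 0.834  0.351 -0.496  2.277  0.55   0.18  -1.986]
1.25 20 0.0 [ 0.668  0.354 -0.281  2.209  0.105  0.251 -1.537]
1.25 23 0.0 [ 0.804  0.382 -0.475  2.251  0.602  0.18  -2.04 ]
1.25 26 0.0 [ 0.91   0.421 -0.634  2.291  1.316  0.18  -2.756]
1.42 20 0.0 [ 0.641  0.383 -0.261  2.172  0.113  0.257 -1.549]
1.42 24 0.0 [ 0.812  0.422 -0.51   2.228  0.835  0.18  -2.275]
1.42 27 0.0026 [ 0.883  0.45  -0.611  2.259  1.376  0.18  -2.81 ]
1.42 30 0.0166 [ 0.932  0.455 -0.659  2.249  1.397  0.18  -2.81 ]
```

```bash
python3 arc.py .947 1.2 20 23 6
```

```text
now th,rad,y (np.float64(0.9415763956823061), np.float64(0.11734033867234073), np.float64(0.020717597105035453)) [ 0.03231088 -0.53525325 -1.33841671]
0.1 -0.02 0.24 -0 0.5 0.1 10;
0.12 -0 0.2 -0 0.5 0 10;
0.13 -0 0.19 -0 0.5 0 10;
0.13 -0 0.19 -0 0.5 0 10;
0.13 0 0.19 -0 0.5 0 10;
0.14 0 0.18 -0 0.5 0 10;
[ 0.45953445 -0.2484418   0.16985291]
```

Call:
apply_moves:
  rows: "0.1 0 0.22 0 0.5 0 10;0.12 0 0.2 0 0.5 0 10;0.13 0 0.19 0 0.5 0 10;0.13 0 0.19 0 0.5 0 10;0.13 0 0.19 0 0.5 0 10;0.14 0 0.18 0 0.5 0 10;0 0 0 0 0 0 10"

```text
t: 16.33
position: [0.4579, -0.2485, 0.1702]
ee_rot: [2.995, -0.431, 0.602]
wrist_force: [-0.3, 0.1, -0.7]
width: 0.0139
grasp_force: 97.7
```

```bash
python3 arc.py 1.2 1.37 23 24.5 4; python3 -c "
from h import *
p,r=tcp();print(arm.get_state()['joint_positions'].round(3),p,'tilt',np.degrees(np.arcsin(r[2,0])),np.degrees(np.arctan2(r[1,0],r[0,0])))"
```

```text
now th,rad,y (np.float64(1.1879799602009815), np.float64(0.11861611361281398), np.float64(0.02096259007284141)) [-0.30417758  0.10012732 -0.70081804]
0.2 -0.02 0.21 -0.1 0.7 0.2 10;
0.15 0 0.16 0 0.3 -0 10;
0.15 0.01 0.16 0 0.4 -0 10;
0.16 -0 0.15 0 0.4 -0 10;
[ 0.47894064 -0.25445663  0.16120548]
[ 0.749  0.351 -0.396  2.267  0.531  0.176 -1.961] [ 0.45788241 -0.248459    0.17023885] tilt 22.718929254070193 -16.389909916513734
```

Call:
apply_moves:
  rows: "0.17 0 0.18 0 0.5 0 10;0.15 0 0.16 0 0.4 0 10;0.15 0 0.16 0 0.4 0 10;0.16 0 0.15 0 0.4 0 10;0 0 0 0 0 0 10"

```text
t: 16.75
position: [0.4773, -0.2541, 0.1615]
ee_rot: [2.983, -0.431, 0.643]
wrist_force: [-0.7, -0.7, -1.3]
width: 0.014
grasp_force: 97.7
```

```bash
python3 arc.py 1.37 1.37 24.5 24.5 1; python3 g.py h6;  python3 -c "
from h import *
p,r=tcp();print(arm.get_state()['joint_positions'].round(3),p,'tilt',np.degrees(np.arcsin(r[2,0])),np.degrees(np.arctan2(r[1,0],r[0,0])))"
```

```text
now th,rad,y (np.float64(1.355675332932607), np.float64(0.11826078814871031), np.float64(0.02105646401190969)) [-0.70329887 -0.74238134 -1.31825312]
0.06 -0.01 0.04 -0.1 0.2 0.1 10;
[ 0.47911055 -0.25439241  0.16125126]
16.75 0.013999533324741076 [ 0.8106  0.3988 -0.4931  2.2551  0.9457  0.1745 -2.3746] [-0.7033 -0.7424 -1.3183]
tcp [ 0.4773 -0.2541  0.1615] yaw -16.439007215147
sc crop origin 299 112 x2; prong pred (np.float64(399.8485861483531), np.float64(187.56950984570042))
sd crop origin 199 102 x2; prong pred (np.float64(299.4337254866181), np.float64(177.26692900644744))
pole_prong_tip [  0.9  402.3  191.81]
pole_prong_tip [  0.58 297.6  178.18]
  TRI [ 0.6014 -0.2606  0.1879]
hatch_eye [  0.58 409.02 187.82]
hatch_eye [  0.75 306.62 173.09]
  TRI [ 0.5762 -0.258   0.2125]
pole_grip [  0.6  430.08 223.39]
[ 0.811  0.397 -0.494  2.255  0.947  0.175 -2.377] [ 0.47727811 -0.25424084  0.16248904] tilt 24.40834057756943 -16.424692299536137
```

View pics/h6.png

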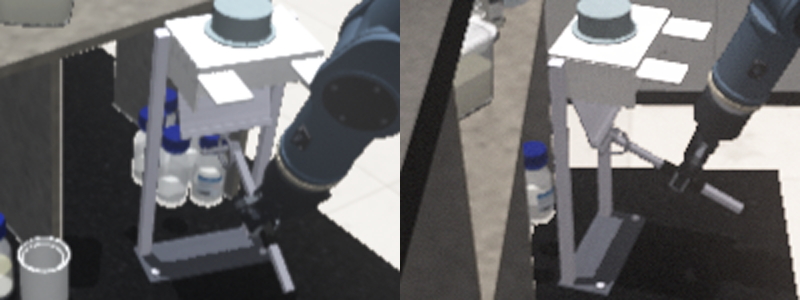

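The crops show the hatch nearly vertical with the prong still in the ring, at (617,137) in the side crop. The wrist clears the brow plates. I'll push slightly further for margin.

Call:
apply_moves:
  rows: "0.15 0 0.1 0 0.1 0 10;0.15 0 0.1 0 0.1 0 10;0.12 0 0.08 0 0 0 10;0 0 0 0 0 0 10;0 0 0 0 0 0 10;0 0 0 0 0 0 10"

```text
t: 17.75
position: [0.4895, -0.2578, 0.1604]
ee_rot: [2.98, -0.43, 0.65]
wrist_force: [-0.2, 0.8, -1.7]
width: 0.0142
grasp_force: 97.7
```

```bash
cat > th.py <<'E'
from b import *
from arc import *
p,r=tcp();s=arm.get_state();print("t",s["t"],"th",th_of(p,r),"tilt",np.degrees(np.arcsin(r[2,0])),s["wrist_force"],s["joint_positions"].round(3))
for n in ("scene","side"):
    c=shot(n);P=cloud(c);h=np.stack([(P[...,:2]-O)@X,(P[...,:2]-O)@Y,P[...,2]],-1)
    m=(abs(h[...,1])<.066)&(h[...,0]>-.09)&(h[...,0]<.02)&(h[...,2]<.312)&(h[...,2]>.225)
    m&=abs(h[...,1]+.02)>.02 if False else True
    q=h[m]
    if len(q)>20:
        k=np.polyfit(q[:,2],q[:,0],1); res=q[:,0]-np.polyval(k,q[:,2]); g=abs(res)<.012; k=np.polyfit(q[g,2],q[g,0],1)
        print(n,len(q),g.sum(),"x=kz+c",k,"th from slope",np.pi/2-np.arctan(-k[0]) if 0 else np.arctan2(1,-(-k[0])), "mean",q[g].mean(0),"th from hinge",np.arctan2(.322-q[g][:,2].mean(),-q[g][:,0].mean()))
    e=pin(c,"hatch_eye");print(e)
    for t in (1.1,1.2,1.3,1.35): print(t,np.round(proj(c,np.r_[O-X*.118*np.cos(t),.322-.118*np.sin(t)]),1),end=" ")
    print()
E
python3 th.py
```

```text
t 17.75 th (np.float64(1.461318831228263), np.float64(0.11687324082411453), np.float64(0.021109216139194562)) tilt 24.618843393184246 [-0.191   0.8064 -1.6976] [ 0.797  0.414 -0.485  2.233  0.954  0.18  -2.383]
scene 717 716 x=kz+c [ 0.3656 -0.1122] th from slope 1.2202956597837422 mean [-0.0184  0.0002  0.2568] th from hinge 1.2965693509745413
[(0.82, 408.896, 185.28)]
1.1 [411.5 189.3] 1.2 [409.7 188.5] 1.3 [407.9 187.3] 1.35 [407.  186.6] 
side 332 331 x=kz+c [ 0.3511 -0.108 ] th from slope 1.2331690876299284 mean [-0.0165  0.0284  0.2606] th from hinge 1.307876465040078
[(0.77, 304.704, 170.59199999999998), (0.64, 331.39200000000005, 320.688)]
1.1 [311.  172.2] 1.2 [307.4 173. ] 1.3 [303.7 173.4] 1.35 [301.9 173.5]
```

Independent estimates put the hatch at 1.22–1.31 rad, above the 1.15 threshold. I'll centre the prong in the hole and slide it out to the right.

Call:
apply_moves:
  rows: "-0.2 0 -0.13 0 0 0 10;-0.2 0 -0.13 0 0 0 10;0 0 0 0 0 0 10;0 0.3 0 0 0 0 10;0 0.3 0 0 0 0 10;0 0.3 0 0 0 0 10;0 0.3 0 0 0 0 10;0 0.3 0 0 0 0 10;0 0.3 0 0 0 0 10;0 0 0 0 0 0 10"

```text
t: 18.78
position: [0.4642, -0.2993, 0.1619]
ee_rot: [2.979, -0.434, 0.648]
wrist_force: [-0.0, -0.0, -0.6]
width: 0.0143
grasp_force: 97.7
```

```bash
python3 th.py
cat > f.py <<'E'
from arc import *
p,r=tcp(); print(p)
t=O-X*.25-Y*.068
rows,p,r=plan(p,r,[*t,.20],Rt(-16.6,0),10); print(";\n".join(rows)); print(p)
E
python3 f.py
```

```text
t 18.7833 th (np.float64(1.3575691203615696), np.float64(0.11741334850580416), np.float64(-0.026213087553610296)) tilt 24.569430087165937 [-0.0314 -0.0016 -0.578 ] [ 1.018  0.437 -0.634  2.22   0.933  0.216 -2.259]
scene 721 720 x=kz+c [ 0.3719 -0.1139] th from slope 1.214764486585349 mean [-0.0185  0.0001  0.2566] th from hinge 1.295251512175482
[(0.59, 407.68, 185.088), (0.27, 397.69599999999997, 231.696)]
1.1 [411.5 189.3] 1.2 [409.7 188.5] 1.3 [407.9 187.3] 1.35 [407.  186.6] 
side 335 334 x=kz+c [ 0.3463 -0.1066] th from slope 1.2373839673076314 mean [-0.0165  0.0282  0.2603] th from hinge 1.3097289246282475
[(0.67, 305.088, 170.39999999999998), (0.57, 301.69599999999997, 172.79999999999998)]
1.1 [311.  172.2] 1.2 [307.4 173. ] 1.3 [303.7 173.4] 1.35 [301.9 173.5] 
[ 0.46527594 -0.29710499  0.16217677]
-0.35 -0 -0.33 -0 -2.5 0;
-0.37 -0.01 -0.31 -0 -2.5 0;
-0.38 -0 -0.3 -0 -2.5 0;
-0.39 -0.01 -0.28 -0 -2.5 0;
-0.41 -0 -0.26 -0 -2.5 0;
-0.42 -0.01 -0.24 -0 -2.5 0;
-0.42 0 -0.23 -0 -2.5 0;
-0.44 -0 -0.2 -0 -2.5 0;
-0.44 -0.01 -0.19 -0 -2.5 0;
-0.46 -0 -0.17 -0 -2.5 0
[ 0.35558354 -0.26375213  0.19998901]
```

Call:
apply_moves:
  rows: "-0.5 0 -0.36 0 -1 0 10;-0.5 0 -0.33 0 -2 0 10;-0.4 0 -0.3 0 -2.5 0 10;-0.4 0 -0.28 0 -2.5 0 10;-0.4 0 -0.26 0 -2.5 0 10;-0.4 0 -0.24 0 -2.5 0 10;-0.4 0 -0.23 0 -3 0 10;-0.4 0 -0.2 0 -3 0 10;-0.4 0 -0.19 0 -3 0 10;-0.4 0 -0.17 0 -2.5 0 10"

```text
t: 19.82
position: [0.3515, -0.2635, 0.1961]
ee_rot: [3.109, -0.448, -0.0]
wrist_force: [0.1, -0.7, -1.4]
width: 0.0141
grasp_force: 97.7
```

```bash
cat > f.py <<'E'
from arc import *
p,r=tcp(); print(p,th_of(p,r),np.degrees(np.arcsin(r[2,0])),arm.get_state()["joint_positions"].round(2))
for pt,yaw,n in (((.415,-.11,.235),-9,8),((.514,.1768,.20),8.6,14)):
    rows,p,r=plan(p,r,pt,Rt(yaw,0),n); print(";\n".join(rows)); print(p)
E
python3 f.py
```

```text
[ 0.35154419 -0.26354504  0.19607113] (np.float64(0.7726200124611002), np.float64(0.18764462792896366), np.float64(-0.02416350542612341)) -0.012424280063813466 [ 1.26  0.44 -1.    2.09  0.48  0.87 -1.88]
0.09 -0.83 -0.2 0 0 -0.9;
0.1 -0.82 -0.19 0 0 -0.9;
0.11 -0.82 -0.2 0 0 -0.9;
0.13 -0.82 -0.19 0 0 -0.9;
0.14 -0.82 -0.2 0 0 -0.9;
0.15 -0.82 -0.19 0 0 -0.9;
0.17 -0.81 -0.2 0 0 -0.9;
0.17 -0.81 -0.19 0 0 -0.9
[ 0.41489848 -0.11010785  0.23497862]
0.15 -0.85 0.1 0 0 -1.3;
0.17 -0.86 0.1 0 0 -1.3;
0.18 -0.84 0.1 0 0 -1.3;
0.21 -0.84 0.1 0 0 -1.3;
0.23 -0.84 0.1 0 0 -1.3;
0.24 -0.83 0.1 0 0 -1.3;
0.26 -0.83 0.1 0 0 -1.3;
0.29 -0.82 0.1 0 0 -1.3;
0.3 -0.81 0.1 0 0 -1.3;
0.31 -0.81 0.09 0 0 -1.3;
0.34 -0.8 0.1 0 0 -1.3;
0.36 -0.79 0.1 0 0 -1.3;
0.37 -0.78 0.1 0 0 -1.3;
0.39 -0.78 0.1 0 0 -1.3
[0.51397734 0.17681933 0.20006258]
```

Call:
apply_moves:
  rows: "0.1 -0.83 -0.2 0 0 -1 10;0.1 -0.83 -0.2 0 0 -1 10;0.1 -0.83 -0.2 0 0 -1 10;0.12 -0.82 -0.2 0 0 -1 10;0.14 -0.82 -0.2 0 0 -1 10;0.15 -0.82 -0.2 0 0 -0.8 10;0.17 -0.81 -0.2 0 0 -0.8 10;0.17 -0.81 -0.2 0 0 -0.8 10"

```text
t: 20.48
position: [0.4145, -0.1084, 0.2359]
ee_rot: [3.131, -0.245, 0.003]
wrist_force: [0.5, 0.7, -0.7]
width: 0.0144
grasp_force: 97.7
```

Call:
apply_moves:
  rows: "0.15 -0.85 0.1 0 0 -1.3 10;0.17 -0.85 0.1 0 0 -1.3 10;0.18 -0.85 0.1 0 0 -1.3 10;0.21 -0.85 0.1 0 0 -1.3 10;0.23 -0.84 0.1 0 0 -1.3 10"

```text
t: 20.9
position: [0.4496, -0.0055, 0.223]
ee_rot: [3.14, -0.066, 0.003]
wrist_force: [0.6, 0.3, -1.1]
width: 0.0143
grasp_force: 97.7
```

```bash
cat > f2.py <<'E'
from arc import *
p,r=tcp(); print(p,arm.get_state()["joint_positions"].round(2))
rows,p,r=plan(p,r,(.514,.1768,.18),Rt(8.6,0),10); print(";\n".join(rows)); print(p)
E
python3 f2.py
```

```text
[ 0.44957142 -0.00554513  0.22302004] [ 0.68  0.43 -1.08  2.03  0.47  0.95 -2.25]
0.23 -0.74 0.17 0 -0 -1.1;
0.24 -0.74 0.17 0 -0 -1.1;
0.25 -0.73 0.17 0 -0 -1.1;
0.27 -0.72 0.18 0 -0 -1.1;
0.28 -0.72 0.17 0 -0 -1.1;
0.3 -0.72 0.17 0 -0 -1.1;
0.31 -0.71 0.17 0 -0 -1.1;
0.32 -0.7 0.17 0 -0 -1.1;
0.34 -0.69 0.17 0 -0 -1.1;
0.35 -0.69 0.18 0 -0 -1.1
[0.51406186 0.17668418 0.17990066]
```

Call:
apply_moves:
  rows: "0.23 -0.74 0.15 0 0 -1.1 10;0.24 -0.74 0.15 0 0 -1.1 10;0.25 -0.73 0.15 0 0 -1.1 10;0.27 -0.72 0.15 0 0 -1.1 10;0.28 -0.72 0.15 0 0 -1.1 10;0.3 -0.72 0.15 0 0 -1.1 10;0.31 -0.71 0.15 0 0 -1.1 10;0.32 -0.7 0.15 0 0 -1.1 10;0.34 -0.69 0.15 0 0 -1.1 10;0.35 -0.69 0.15 0 0 -1.1 10"

```text
t: 21.73
position: [0.5142, 0.1765, 0.1853]
ee_rot: [3.131, 0.234, 0.003]
wrist_force: [0.1, -0.1, -0.9]
width: 0.0144
grasp_force: 97.8
```

Call:
apply_moves:
  rows: "0 0 0 0 0 0 10;0 0 0 0 0 0 10;0 0 0 0 0 0 10"

```text
t: 21.98
position: [0.5138, 0.1748, 0.1854]
ee_rot: [3.131, 0.232, 0.002]
wrist_force: [0.2, -0.3, -1.0]
width: 0.0142
grasp_force: 97.8
```

```bash
cat > k.py <<'E'
from b import *
p,r=tcp();s=arm.get_state();print(s["t"],p,"yaw",np.degrees(np.arctan2(r[1,0],r[0,0])),r[2],s["joint_positions"].round(2))
print("to cradle pose, tool units:",r.T@(np.array([.5140,.1766,.0755])-p)/.025)
c=shot("wrist")
for t,z in(("cradle",0),("cradle_mid",.071),("pole_grip",.071)):
    for x in pin(c,t): print(t,np.round(x,2),atz(c,x[1],x[2],z))
P=(cloud(c)-p)@r
q=P[np.all((P>(.02,-.01,-.02))&(P<(.14,.012,.03)),-1)];print("bar y,z(x)",np.polyfit(q[:,0],q[:,1],1),np.polyfit(q[:,0],q[:,2],1))
P=cloud(c);m=np.all((P>(.39,.08,.083))&(P<(.66,.27,.093)),-1)
X=np.array([.9886,.1507]);Y=np.array([-.1507,.9886])
q=P[m];d=q[:,:2]-[.514,.1766];a,b=d@X,d@Y
for lo,hi in((-.08,-.055),(.055,.085)):
    g=(a>lo)&(a<hi)&(abs(b)<.03)
    print("fork",lo,g.sum(),b[g&(b>0)].min() if (g&(b>0)).any() else None,b[g&(b<0)].max() if (g&(b<0)).any() else None, np.percentile(b[g],[2,98]) if g.any() else None, np.median(a[g]) if g.any() else None)
E
python3 k.py
```

```text
21.9833 [0.5138 0.1748 0.1854] yaw 8.481477664532354 [ 0.001   0.0019 -1.    ] [ 0.22  0.61 -1.    1.86  0.61  1.02 -2.46]
to cradle pose, tool units: [ 0.0143 -0.0781  4.395 ]
pole_grip [  0.57 323.39 339.89] [0.4523 0.1636 0.071 ]
bar y,z(x) [-0.0022  0.0005] [ 0.0195 -0.0028]
fork -0.08 0 None None None None
fork 0.055 678 0.013247759421001405 -0.013733884333251857 [-0.0205  0.0199] 0.06798983690770413
```

Call:
apply_moves:
  rows: "0 -0.07 0.6 0 0 0 10;0 0 0.7 0 0 0 10;0 0 0.7 0 0 0 10;0 0 0.6 0 0 0 10;0 0 0 0 0 0 10;0 0 0.5 0 0 0 10;0 0 0.5 0 0 0 10;0 0 0.4 0 0 0 10;0 0 0.35 0 0 0 10;0 0 0 0 0 0 10"

```text
t: 23.02
position: [0.514, 0.1766, 0.0757]
ee_rot: [3.132, 0.232, 0.002]
wrist_force: [-0.2, 0.4, -1.3]
width: 0.0143
grasp_force: 98.1
```

Call:
apply_moves:
  rows: "0 0 0 0 0 0 10;0 0 0 0 0 0 10;0 0 0 0 0 0 10"

```text
t: 23.27
position: [0.5142, 0.1767, 0.0769]
ee_rot: [3.132, 0.232, 0.003]
wrist_force: [-0.2, 0.7, -0.6]
width: 0.0142
grasp_force: 98.1
```

Call:
apply_moves:
  rows: "0 0 0.06 0 0 0 10;0 0 0 0 0 0 10;0 0 0 0 0 0 30;0 0 0 0 0 0 60;0 0 0 0 0 0 60;0 0 0 0 0 0 60;0 0 0 0 0 0 60;0 0 0 0 0 0 60"

```text
t: 23.93
position: [0.5142, 0.1766, 0.0753]
ee_rot: [3.132, 0.232, 0.002]
wrist_force: [-0.7, 0.5, -0.3]
width: 0.0599
grasp_force: 0.0
```

Call:
apply_moves:
  rows: "0 0 -0.4 0 0 0 60;0 0 -0.6 0 0 0 60;0 0 -0.8 0 0 0 60;-0.1 0 -1 0 0 0 60;-0.1 0 -1 0 0 0 60;-0.1 0 -1 0 0 0 60;-0.1 0 -1 0 0 0 60;-0.1 0 -1 0 0 0 60;-0.1 0 -1 0 0 0 60;0 0 0 0 0 0 60"

```text
t: 24.77
position: [0.4995, 0.1764, 0.2754]
ee_rot: [-3.132, -0.233, -0.012]
wrist_force: [1.6, 0.3, 0.6]
width: 0.06
grasp_force: 0.0
```

```bash
cat > d2.py <<'E'
from b import *
from arc import *
s=arm.get_state();print(s["t"],s["wrist_force"]);c=shot("wrist"); cv2.imwrite("pics/w9.png",c["pixels"][:,:,::-1])
for t in ("pole_grip","pole_prong_tip","cradle_mid"):
    for x in pin(c,t)[:1]: print(t,np.round(x,2),atz(c,x[1],x[2],.071),dep(c,min(x[1],639),min(x[2],479)))
E
python3 d2.py; python3 th.py
```

```text
24.7667 [1.5545 0.2838 0.571 ]
pole_grip [  0.69 324.1  202.61] [0.5144 0.176  0.071 ] [0.5158 0.1762 0.0791]
pole_prong_tip [  0.91 267.9   44.59] [0.6257 0.2352 0.071 ] [0.6251 0.2347 0.0746]
cradle_mid [  0.61 321.47 200.3 ] [0.516  0.1784 0.071 ] [0.5172 0.1786 0.0785]
t 24.9667 th (np.float64(0.3636230346904148), np.float64(0.16042723414677748), np.float64(0.4835827870586051)) tilt 0.04630664523659339 [-0.5342 -0.3925 -1.9421] [ 0.287  0.509 -1.083  1.776  0.491  1.158 -2.372]
scene 722 722 x=kz+c [ 0.3711 -0.1136] th from slope 1.2154088229580011 mean [-0.0183 -0.0001  0.2567] th from hinge 1.297795682121036
[(0.78, 407.168, 183.792)]
1.1 [411.5 189.3] 1.2 [409.7 188.5] 1.3 [407.9 187.3] 1.35 [407.  186.6] 
side 329 328 x=kz+c [ 0.3405 -0.105 ] th from slope 1.242580270743289 mean [-0.0165  0.028   0.26  ] th from hinge 1.311142813624059
[(0.81, 302.976, 172.07999999999998)]
1.1 [311.  172.2] 1.2 [307.4 173. ] 1.3 [303.7 173.4] 1.35 [301.9 173.5]
```

View pics/w9.png

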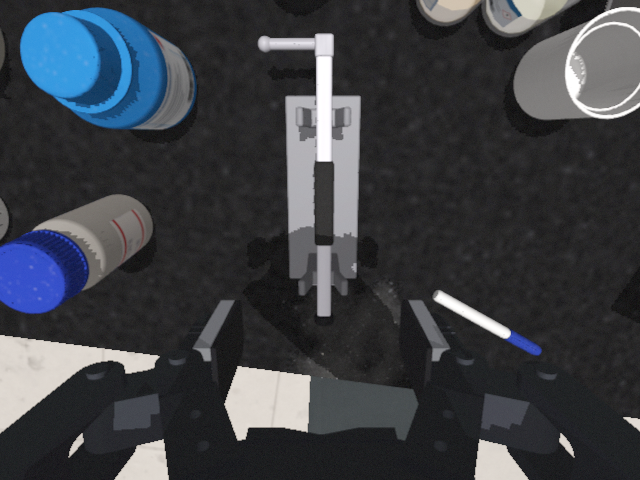

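The picture shows the pole lying in both forks as before, with the sleeve at about (324,203) and the prong tip at (266,44). The hand is clear and the hatch is open at about 1.25–1.3 rad, so I'm handing in.

```bash
python3 -c "
from cell import job
print(job.hand_in())"
```

```text
the job is handed in; nothing more can be done
None
```

I opened the hatch with the pole; it hangs at about 1.25 rad by camera estimate. The pole is back in its cradle, the hand is clear, and I handed the job in at about 25 s; no verdict was returned.

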